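Hang the burnishing drum on the slanted spindle of the edge burnisher

ROBOT

A 7-joint arm with a two-finger parallel gripper is mounted at the origin on a cart in front of the work surface, level with it; the furniture and walls round the work are solid. World frame = base frame: x ahead of the robot, y to its left, z up, the work surface at z = 0. Lengths are in m, angles in rad, forces in N, time in s.
With the tool pointing down it reaches from about 0.35 to 0.9 m from the base axis. Payload 7.2 kg.
Tool frame: the origin (TCP) lies midway between the tips of the shut fingers; the grasp point (between the pads) lies 19 mm behind it (bot.grip_depth is the distance from the TCP to the grasp point, in m); y points along the fingers, z is the direction in which the jaws open and shut, and the axes are right-handed (so a half turn about y gives the same grasp; the last joint's range is limited). The gripper opens to 85 mm and grips with 20 to 120 N. Pads are 22 mm wide; open, the fingers measure 114 mm over their backs; the gripper's body (76 mm by 85 mm) begins 54 mm behind the grasp point. The pads swing forward as they close: fully open they stand 13 mm farther back than shut.
Start: joints at [1.176, 0.411, -0.013, 1.596, 0.006, 1.134, -0.082], TCP at [0.201, -0.592, 0.231] pointing down, gripper open.
Joint ranges: [-2.95, 2.95], [-0.29, 1.99], [-1.47, 1.44], [0.14, 2.54], [-1.03, 4.17], [0.13, 1.85], [-2.86, 2.86]. Speed limits (rad/s): [2.39, 2.39, 3.01, 3.01, 3.14, 3.14, 3.14].

INTERFACE

Orientations are given as a unit quaternion [x, y, z, w].
In Python, from bench import bot gives the robot as it stands.
- The arm moves only by the tool step_arm, never from a script. Its argument "increments" is a list of rows, each a list of 7 numbers: the opening, from -1 (shut) to 1 (fully open), so that 0 is half open, then the shift along the tool's x, y, z in units of 40 mm (1.0 is 40 mm), then the turn, a rotation vector about the tool's x, y, z in units of 6 degrees (1.0 is 6 degrees). A call has 1 to 12 rows; each row is the pose to reach, as a shift and turn from the pose commanded when the call began, along the tool's axes at that moment; what a row does not reach only later rows make up. A row lasts 1/12 s, in which the tool goes at most 41.7 mm and 7.16 degrees, less where a joint would pass 70% of its speed; a pose out of reach is approached as far as the arm can. A call with a gripper value outside its range is refused whole. The fingers move at their own pace and stop on an object; "newtons" is the grip in N (left out, the last holds). Time passes only in rows, so rows that repeat a pose let the fingers close. It gives the time, the measured TCP pose, the force and the opening at its end, in the units of the state.
- bot.state(): the state, without advancing time (a new reading comes with each control period).
- bot.grab_frame(name): name is "scene" or "side" or "wrist"; returns a dict with "image" (384x512x3 uint8, blue, green, red), "vfov" (degrees; the focal length in pixels is half the picture's height over the tangent of half this angle, whatever the lens; pixels are square), "cx", "cy" (the principal point, pixels), "k1" (the pictures are not rectified: a ray, as slopes to the right and down, at radius r is drawn at 1 + k1 r^2 times it, then the intrinsics apply), "extrinsics" (4x4, takes a point from camera to world coordinates). Camera axes: x right, y down, z forward; pixel columns grow to the right and rows downward; lengths in m; the calibration is good to about 2 mm. A picture is of the moment at which its call begins. There is no depth.
- bot.job_done(): hands the job in, once; it reports no verdict.
Trained networks look in the newest picture that a camera, given by its name, has taken for a name from the list of things; names that differ only in an ending like _2 or _b are one class to them, and where a whole thing is asked for, a point or a joint stands for the part that bears it (a point fixed in the world has none). Each returns a list of dicts, best first, with "confidence" (0 to 1); they miss things now and then, are a little off and sometimes report something else, mostly with a low value. They report only what shows in the picture. A call takes as long as a camera call. They do not tell look-alikes from the thing itself.
- bot.look_for(target, camera): "xy" ([column, row] in pixels, amid what is visible of it).
- bot.tip_of(target, camera): "xy" ([column, row] in pixels: a listed point, or the origin of a listed thing).
The state is a dict: "clock": time; "joint_pos": joint angles; "qd": joint speeds; "joint_efforts": joint torques, N m; "tool_pos": TCP position; "orientation": TCP orientation; "ft_force": force on the tool from outside, world axes, zero at the start; "wrist_torque": the same for the moment, N m; "opening": finger opening in m.
Only numpy, scipy, OpenCV 4.12 (cv2) and the standard library are available. Lean on these libraries where they do the work, as an engineer would, in place of code of your own. Each camera call takes 0.05 s, during which the arm holds its last target.

TASK

Fit the pale wooden drum on the edge burnisher: slip it down along the machine's upward-slanted spindle until its slotted foot meets the cross pin, then turn it, feeling with light pressure, until the pin drops into a slot, and leave it hanging fully home on the spindle. Do not press the drum against the machine with more than 25 N, or you will bend the pin, and leave the dark drum where it stands.

Things in the scene. Friction and masses are not known exactly. Their poses are not given: they have to be found in the camera images.
- pale_drum_center (a point): Centre of the loose pale wooden drum (0.16 kg), on its axis, 35 mm above its underside. z axis: drum axis, foot to top. Starts upright on the bench, any yaw. 70 mm high: aluminium foot to 9 mm up (40 mm across), wooden flange of 56 mm diameter to 16 mm, then a round body of 46 mm diameter with two shallow grooves; grip across it about 10 mm above this point. A 14 mm bore runs right through.
- pale_drum_foot (a point): Centre of the pale drum's underside, on its axis, 35 mm below its centre. Four teeth of the aluminium foot leave two slots that cross here at right angles along the drum's own x and y axes, each 9.5 mm wide and 9 mm deep, open below and at the ends.
- dark_drum_center (a point): Centre of a second loose drum, of dark wood with one wide groove, same size, standing upright; to be left alone. The two drums swap places at random.
- spindle_seat (a point): Point on the slanted spindle's axis at the flat collar face (40 mm diameter) on which the drum's foot must finally rest. z axis: up and out along the spindle, 35 degrees off vertical, leaning to the machine's front, roughly towards the robot; y axis level. Home, the drum's centre is 35 mm from here along z; stopped on the cross pin, 42 mm.
- spindle_pin (a point): Middle of the brass cross pin, on the spindle's axis 4.5 mm above the collar face. The pin goes square through the spindle, is 5 mm square with flat faces, 36 mm long over its ends, and stands 2 to 7 mm above the collar. Its angle about the spindle differs each time and is not reported (these axes do not turn with it). The drum drops 7 mm over it, home, when a slot lines up: every quarter turn.
- spindle_tip (a point): Tip of the slanted spindle, 47 mm from the collar face along the spindle. The spindle is a steel rod of 12 mm diameter; its last 10 mm taper to a blunt 5 mm end. A spring cushions the spindle: pushed down along its axis with over 4 N it gives, by 3 mm at about 13 N, then stops dead; let go, it comes back up. It can turn about its axis, against a brake of 0.2 N m.
- burnisher: The edge burnisher: dark steel base 150 x 110 x 12 mm, yoke, grey slanted motor (64 mm diameter) and slanted spindle. Fixed to the bench. Origin on the bench under the seat point, which is 135 mm above it; x axis to the machine's back, z up.
Things that resemble listed ones, but are neither listed nor needed, are in the scene too. What is shaped like the burnisher but green is not meant. What is shaped like the part that bears pale_drum_center but green is not meant.

How it is judged:
By the outcome, as a careful person would: the job done as asked, in the order asked, and still so for the second after the job is handed in, with the robot touching nothing.
It also fails if it takes over 64 s, if anything falls off the work surface, if the arm or the gripper's body presses on something with over 40 N, if the wrist force passes 120 N, or if a joint passes its speed limit or range.

## Working session

There is one attempt and no reset: what is moved stays moved. The work goes in short steps, Python scripts to look and compute and a tool call to move; the robot and the scene stay as the last step left them, time stands still between calls to the robot, and variables do not carry over. Pictures are saved under pics/ and viewed, and the job is handed in when it is done.

Besides the shell and the picture viewer there is one more tool, called after "Emit:" as name(argument=value, ...) on one line, values as JSON. step_arm: Moves the arm, as the interface text tells. Its arguments: {"type":"object","properties":{"increments":{"type":"array"},"newtons":{"type":"number"}},"required":["increments"]}

```bash
ls; mkdir -p pics; cat > h.py <<'E'
import numpy as np, cv2
from scipy.spatial.transform import Rotation as R
from bench import bot
def K(f):
    h,w=f["image"].shape[:2]; fl=h/2/np.tan(np.radians(f["vfov"])/2); return fl
def ray(f,xy):
    fl=K(f); d=np.array([(xy[0]-f["cx"])/fl,(xy[1]-f["cy"])/fl]); u=d.copy()
    for _ in range(30): u=d/(1+f["k1"]*(u@u))
    E=np.array(f["extrinsics"]); v=E[:3,:3]@np.array([u[0],u[1],1]); return E[:3,3],v/np.linalg.norm(v)
def proj(f,p):
    E=np.array(f["extrinsics"]); q=E[:3,:3].T@(np.array(p)-E[:3,3]); u=q[:2]/q[2]; u=u*(1+f["k1"]*(u@u)); return u*K(f)+[f["cx"],f["cy"]]
def tri(rays):
    A=np.zeros((3,3));b=np.zeros(3)
    for o,d in rays:
        M=np.eye(3)-np.outer(d,d);A+=M;b+=M@o
    p=np.linalg.solve(A,b); return p,[np.linalg.norm((np.eye(3)-np.outer(d,d))@(p-o)) for o,d in rays]
E
python3 - <<'E'
from h import *
import pickle
F={}
for c in ["scene","side","wrist"]:
    f=bot.grab_frame(c);F[c]=f;cv2.imwrite(f"pics/a_{c}.png",f["image"])
    print(c,f["vfov"],f["k1"],np.round(f["extrinsics"],3).tolist())
    for t in ["pale_drum_center","dark_drum_center","spindle_seat","spindle_tip","spindle_pin","burnisher"]:
        print(t,[(np.round(d["xy"]).tolist(),round(d["confidence"],2)) for d in bot.tip_of(t,c)])
pickle.dump(F,open("F0.pkl","wb"))
print(bot.state())
E
```

```text
pics
scene 44.92417419344602 0.052410141760033065 [[-0.796, -0.337, 0.503, -0.051], [-0.605, 0.47, -0.643, 0.683], [-0.02, -0.816, -0.578, 0.799], [0.0, 0.0, 0.0, 1.0]]
pale_drum_center [([304.0, 218.0], 0.98)]
dark_drum_center [([322.0, 199.0], 0.62)]
spindle_seat [([185.0, 229.0], 0.92), ([235.0, 186.0], 0.65)]
spindle_tip [([188.0, 220.0], 0.92), ([238.0, 173.0], 0.69)]
spindle_pin [([237.0, 179.0], 0.8), ([187.0, 230.0], 0.63), ([290.0, 239.0], 0.37), ([290.0, 251.0], 0.22)]
burnisher [([235.0, 225.0], 0.76), ([193.0, 272.0], 0.63)]
side 57.9991325023587 -0.017041709306107926 [[0.993, -0.073, 0.091, 0.448], [-0.115, -0.488, 0.865, -0.838], [-0.019, -0.87, -0.493, 0.584], [0.0, 0.0, 0.0, 1.0]]
pale_drum_center [([236.0, 250.0], 0.66), ([220.0, 228.0], 0.64)]
dark_drum_center [([237.0, 281.0], 0.66)]
spindle_seat [([264.0, 161.0], 0.82), ([292.0, 194.0], 0.72)]
spindle_tip [([260.0, 150.0], 0.96), ([280.0, 180.0], 0.89)]
spindle_pin [([288.0, 191.0], 0.69), ([262.0, 159.0], 0.65), ([265.0, 198.0], 0.2)]
burnisher [([266.0, 198.0], 0.72), ([287.0, 231.0], 0.62)]
wrist 60.88613332476
[... 237 characters left out ...]
sher []
{'clock': 1.05, 'joint_pos': array([ 1.17579014,  0.41110764, -0.01269188,  1.5962013 ,  0.00560641,
        1.13433092, -0.0822119 ]), 'qd': array([ 0.00022584, -0.00040786,  0.00013513, -0.00129144,  0.0006005 ,
       -0.0003507 , -0.00092563]), 'joint_efforts': array([-3.37783904e-04, -6.00424576e+01,  6.81144353e-01, -2.99744153e+01,
        1.39102791e-02,  2.15468892e-03,  6.77709579e-06]), 'tool_pos': array([ 0.2006167 , -0.59191829,  0.23129223]), 'orientation': array([-0.11503146,  0.69769136, -0.69768486,  0.11502334]), 'ft_force': array([ 0.06833223, -0.24068325,  0.48401867]), 'wrist_torque': array([-0.00943262, -0.02602873,  0.00152444]), 'opening': 0.08555981675194911}
```

```bash
python3 - <<'E'
import cv2
a=cv2.imread("pics/a_scene.png");b=cv2.imread("pics/a_side.png")
cv2.imwrite("pics/b_scene.png",cv2.resize(a[120:320,120:387],None,fx=3,fy=3,interpolation=2))
cv2.imwrite("pics/b_side.png",cv2.resize(b[120:320,150:417],None,fx=3,fy=3,interpolation=2))
E
```

```text
(no output)
```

View pics/b_scene.png

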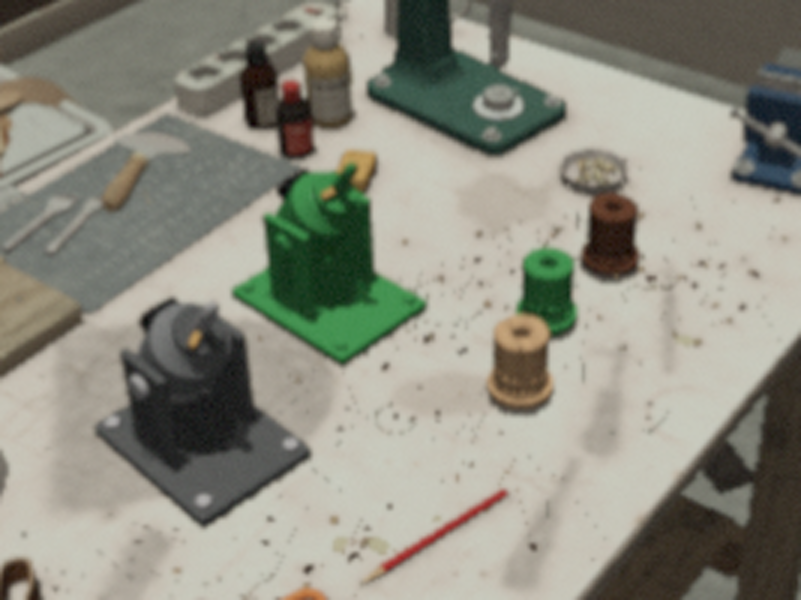

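View pics/b_side.png

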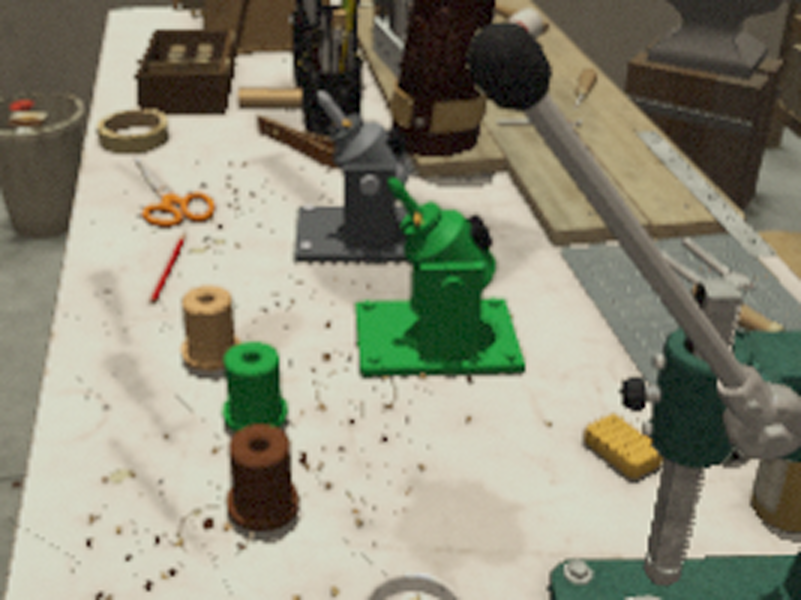

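View pics/a_side.png

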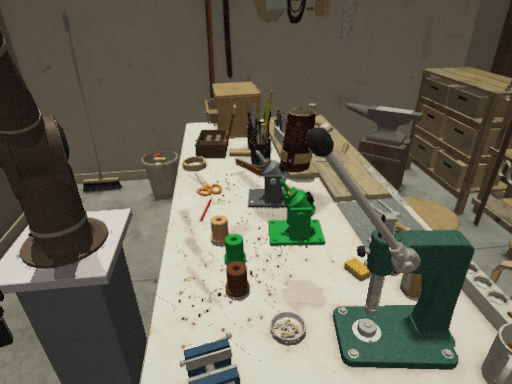

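The pale drum is at scene (294,240) / side (220,228). Green drum at (304,218)/(235,250) and dark drum at (324,199)/(237,282) are not meant. The grey burnisher (seat near scene (185,229), side (264,161)) is the right one; the green one is a decoy. Triangulating next.

```bash
python3 - <<'E'
from h import *
import pickle
F=pickle.load(open("F0.pkl","rb"))
def pr(n,a,b):
    p,r=tri([ray(F["scene"],a),ray(F["side"],b)]); print(n,np.round(p,4),np.round(r,4)); return p
for c in ["scene","side"]:
  for t in ["pale_drum_center","pale_drum_foot","dark_drum_center"]:
    print(c,t,[(np.round(d["xy"],1).tolist(),round(d["confidence"],2)) for d in bot.tip_of(t,c)],[(np.round(d["xy"],1).tolist(),round(d["confidence"],2)) for d in bot.look_for(t,c)])
pr("drum",(293.5,240.5),(219.5,229))
s=pr("seat",(185,229),(264,161))
s2=pr("seat grn",(235,186),(292,194))
t=pr("tip",(188,220),(260,150))
pr("base",(193,272),(266,198))
p=pr("gdrum",(303.5,218),(235,250))
E
```

```text
scene pale_drum_center [([303.9, 217.9], 0.98)] [([303.4, 216.9], 0.83), ([293.2, 239.1], 0.81)]
scene pale_drum_foot [([306.8, 227.8], 0.87), ([292.8, 253.4], 0.73)] [([289.6, 242.3], 0.83), ([304.3, 214.0], 0.58)]
scene dark_drum_center [([322.1, 198.7], 0.62)] [([320.9, 198.6], 0.71)]
side pale_drum_center [([236.4, 250.2], 0.66), ([219.8, 228.4], 0.64)] [([231.1, 248.0], 0.96), ([220.2, 228.4], 0.7)]
side pale_drum_foot [([217.3, 237.8], 0.96), ([235.5, 261.0], 0.81), ([234.1, 279.2], 0.49)] [([213.5, 230.5], 0.8), ([232.6, 247.8], 0.58)]
side dark_drum_center [([237.4, 281.3], 0.66)] []
drum [ 0.4335 -0.0542  0.0361] [0.0004 0.0004]
seat [0.5871 0.1539 0.137 ] [0.0015 0.0015]
seat grn [ 0.6264 -0.0576  0.1272] [0.0058 0.0058]
tip [0.573  0.1556 0.1725] [0.0011 0.0011]
base [0.5898 0.1498 0.0016] [0.002 0.002]
gdrum [ 0.4675 -0.1483  0.033 ] [0.0018 0.0018]
```

View pics/a_scene.png

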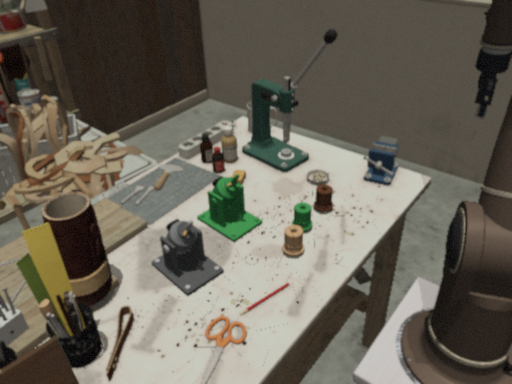

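```bash
cat >> h.py <<'E'
def cur():
    s=bot.state(); return np.array(s["tool_pos"]),R.from_quat(s["orientation"])
def plan(p,Rt):
    "shift units, rotvec units from the current pose to target pose (final), Rt: Rotation"
    p0,R0=cur(); d=R0.inv().apply(np.array(p)-p0)/0.04; r=(R0.inv()*Rt).as_rotvec(degrees=True)/6
    print("shift",np.round(d,3),"rot",np.round(r,3),"rows",np.linalg.norm(d)*40/41.7,np.linalg.norm(r)*6/7.16)
def down(jaw_deg):
    "tool pointing down; jaw(z) axis heading jaw_deg"
    a=np.radians(jaw_deg); z=np.array([np.cos(a),np.sin(a),0]); y=np.array([0,0,-1.]); return R.from_matrix(np.c_[np.cross(y,z),y,z])
E
python3 - <<'E'
from h import *
p,r=cur(); print(np.round(r.as_matrix(),3))
f=bot.grab_frame("wrist"); E=np.array(f["extrinsics"])
print("cam in tool",np.round(r.inv().apply(E[:3,3]-p),3),"fwd",np.round(r.inv().apply(E[:3,2]),3),"right",np.round(r.inv().apply(E[:3,0]),3))
for j in (0,60,90,45,-100,-30):
    print(j);plan([0.4335,-0.054,0.20],down(j))
E
```

```text
[[-0.947  0.     0.321]
 [-0.321 -0.    -0.947]
 [ 0.    -1.     0.   ]]
cam in tool [-0.085 -0.142 -0.   ] fwd [0.329 0.944 0.001] right [-0.001 -0.001  1.   ]
0
shift [ -9.831   0.782 -10.867] rot [  0.    -11.879  -0.   ] rows 14.076885909204464 9.954752811092813
60
shift [ -9.831   0.782 -10.867] rot [  0.    -21.879  -0.   ] rows 14.076885909204464 18.334641076882754
90
shift [ -9.831   0.782 -10.867] rot [  0.    -26.879  -0.   ] rows 14.076885909204464 22.52458521023758
45
shift [ -9.831   0.782 -10.867] rot [  0.    -19.379  -0.   ] rows 14.076885909204464 16.239669010267455
-100
shift [ -9.831   0.782 -10.867] rot [0.    4.787 0.   ] rows 14.076885909204464 4.011727649149893
-30
shift [ -9.831   0.782 -10.867] rot [ 0.    -6.879 -0.   ] rows 14.076885909204464 5.764808680180637
```

Emit:
step_arm(increments=[[1,-4.9,0.2,-5.4,0,-6,0],[1,-9.8,0.4,-10.8,0,-11.9,0],[1,-9.8,0.4,-10.8,0,-11.9,0],[1,-9.8,0.4,-10.8,0,-11.9,0],[1,-9.8,0.4,-10.8,0,-11.9,0],[1,-9.8,0.4,-10.8,0,-11.9,0],[1,-9.8,0.4,-10.8,0,-11.9,0],[1,-9.8,0.4,-10.8,0,-11.9,0],[1,-9.8,0.4,-10.8,0,-11.9,0],[1,-9.8,0.4,-10.8,0,-11.9,0],[1,-9.8,0.4,-10.8,0,-11.9,0],[1,-9.8,0.4,-10.8,0,-11.9,0]])

```text
clock: 2.7
tool_pos: [0.4003, -0.1318, 0.218]
orientation: [-0.501, 0.499, -0.5, 0.501]
ft_force: [1.2, 0.2, 0.6]
opening: 0.0854
```

```bash
python3 - <<'E'
from h import *
print(bot.state()["clock"],bot.state()["joint_pos"],np.linalg.norm(bot.state()["qd"]))
p,r=cur();print(p);plan([0.4335,-0.054,0.2],down(0))
E
```

```text
2.7 [ 0.70898836  0.11168313 -0.538481    2.04733244  0.06889491  0.99819836
  0.13842685] 1.5985998764839058
[ 0.40029218 -0.13180315  0.21800243]
shift [-1.943  0.449  0.835] rot [-0.01   0.024  0.009] rows 2.0740531222864025 0.02258943643159426
```

Emit:
step_arm(increments=[[1,-1.9,0.4,0.8,0,0,0],[1,-1.9,0.4,0.8,0,0,0],[1,-1.9,0.4,0.8,0,0,0],[1,-1.9,0.4,0.8,0,0,0],[1,-1.9,0.4,0.8,0,0,0]])

```text
clock: 3.12
tool_pos: [0.4316, -0.0578, 0.2015]
orientation: [0.501, -0.499, 0.499, -0.501]
ft_force: [-1.2, 0.5, -0.3]
opening: 0.0856
```

```bash
python3 - <<'E'
from h import *
import pickle
print(bot.state()["joint_pos"],np.linalg.norm(bot.state()["qd"]))
f=bot.grab_frame("wrist");pickle.dump(f,open("W1.pkl","wb"));cv2.imwrite("pics/w1.png",f["image"])
for t in ["pale_drum_center","pale_drum_foot"]: print(t,bot.tip_of(t,"wrist"))
print(proj(f,[0.4335,-0.054,0.035]),proj(f,[0.4335,-0.054,0.07]),cur()[0])
E
```

```text
[ 0.57163851  0.16917726 -0.60497347  2.03621784  0.11673179  0.96945801
 -0.09003611] 0.03401202970169118
pale_drum_center [{'xy': [289.3, 246.4], 'confidence': 0.73}, {'xy': [258.1, 163.8], 'confidence': 0.57}]
pale_drum_foot [{'xy': [286.0, 235.1], 'confidence': 0.64}, {'xy': [257.3, 158.2], 'confidence': 0.56}, {'xy': [283.3, 330.8], 'confidence': 0.35}]
[256.41192539 165.79669974] [256.66962991 176.10461975] [ 0.43144691 -0.05895137  0.20171756]
```

View pics/w1.png

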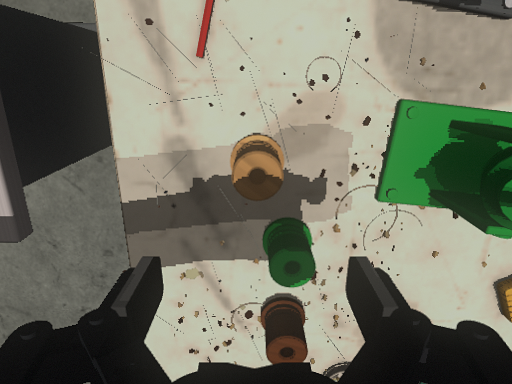

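Wrist view: pale drum at (257,166), its bore at (257,177), matching the prediction (256.7,176); green drum (290,253), dark (285,330). Now triangulate with all three, and go look at the spindle.

```bash
python3 - <<'E'
from h import *
import pickle
F=pickle.load(open("F0.pkl","rb"));W=pickle.load(open("W1.pkl","rb"))
g=W["image"][120:220,210:310]; cv2.imwrite("pics/w1c.png",cv2.resize(g,None,fx=5,fy=5,interpolation=2))
print(tri([ray(F["scene"],(293.5,240.5)),ray(F["side"],(219.7,228.5)),ray(W,(258,164))]))
s=np.array([.588,.152,.136]); u=np.array([.573,.1556,.1725])-s; print(u/np.linalg.norm(u),np.degrees(np.arctan2(u[1],u[0])))
# view pose: tool along -axis, assuming heading pi
for h in (180,):
    a=np.array([np.sin(np.radians(35))*np.cos(np.radians(h)),np.sin(np.radians(35))*np.sin(np.radians(h)),np.cos(np.radians(35))])
    y=-a; x=np.array([0,-1,0.]); z=np.cross(x,y); Rt=R.from_matrix(np.c_[x,y,z]); print(Rt.as_matrix())
    plan(s+a*0.047+a*0.11,Rt)
E
```

```text
(array([ 0.43406262, -0.05266607,  0.03658086]), [np.float64(0.001047819879338291), np.float64(0.00031496934847247935), np.float64(0.0012773461210822176)])
[-0.37854053  0.09084973  0.9211153 ] 166.50426671920422
[[ 0.          0.57357644  0.81915204]
 [-1.          0.          0.        ]
 [ 0.         -0.81915204  0.57357644]]
shift [-5.273 -1.575  1.661] rot [ 5.833e+00 -1.000e-03  7.000e-03] rows 5.51444092070969 4.8876270885480135
```

View pics/w1c.png

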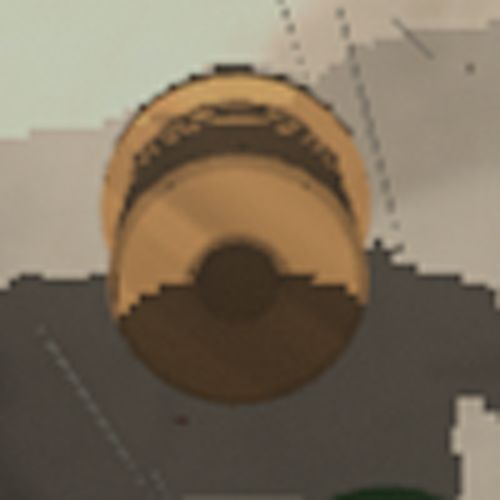

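Emit:
step_arm(increments=[[1,-5.3,-1.6,1.7,5.8,0,0],[1,-5.3,-1.6,1.7,5.8,0,0],[1,-5.3,-1.6,1.7,5.8,0,0],[1,-5.3,-1.6,1.7,5.8,0,0],[1,-5.3,-1.6,1.7,5.8,0,0],[1,-5.3,-1.6,1.7,5.8,0,0],[1,-5.3,-1.6,1.7,5.8,0,0],[1,-5.3,-1.6,1.7,5.8,0,0],[1,-5.3,-1.6,1.7,5.8,0,0],[1,-5.3,-1.6,1.7,5.8,0,0]])

```text
clock: 4.1
tool_pos: [0.4993, 0.1529, 0.2653]
orientation: [0.328, -0.328, 0.627, -0.626]
ft_force: [-0.3, -0.5, 0.6]
opening: 0.0856
```

```bash
python3 - <<'E'
from h import *
import pickle
print(bot.state()["joint_pos"],np.linalg.norm(bot.state()["qd"]))
f=bot.grab_frame("wrist");pickle.dump(f,open("W2.pkl","wb"));cv2.imwrite("pics/w2.png",cv2.resize(f["image"],None,fx=1.5,fy=1.5,interpolation=2))
for t in ["spindle_seat","spindle_pin","spindle_tip"]: print(t,bot.tip_of(t,"wrist"))
s=np.array([.588,.152,.136]);a=np.array([-.5736,0,.819])
print(cur()[0],proj(f,s),proj(f,s+a*.047))
E
```

```text
[ 0.41660421 -0.02594517 -0.97776829  2.21038255  0.63425291  0.50427562
 -1.05979779] 0.015409947558260537
spindle_seat [{'xy': [280.1, 328.1], 'confidence': 0.96}, {'xy': [250.3, 174.0], 'confidence': 0.65}]
spindle_pin [{'xy': [278.8, 326.8], 'confidence': 0.97}, {'xy': [255.0, 174.2], 'confidence': 0.85}]
spindle_tip [{'xy': [282.5, 354.2], 'confidence': 0.95}, {'xy': [256.1, 185.6], 'confidence': 0.9}]
[0.49934266 0.15324648 0.26531734] [253.9674292  173.14859502] [253.70141354 189.19549507]
```

View pics/w2.png

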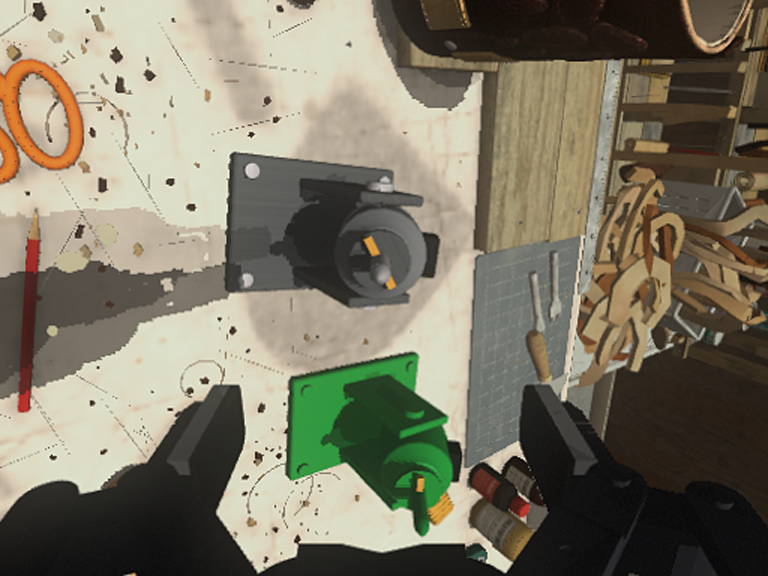

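```bash
python3 - <<'E'
from h import *
import pickle
W=pickle.load(open("W2.pkl","rb"))
g=W["image"][90:220,140:310]; cv2.imwrite("pics/w2c.png",cv2.resize(g,None,fx=4.5,fy=4.5,interpolation=2))
E
```

```text
(no output)
```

View pics/w2c.png

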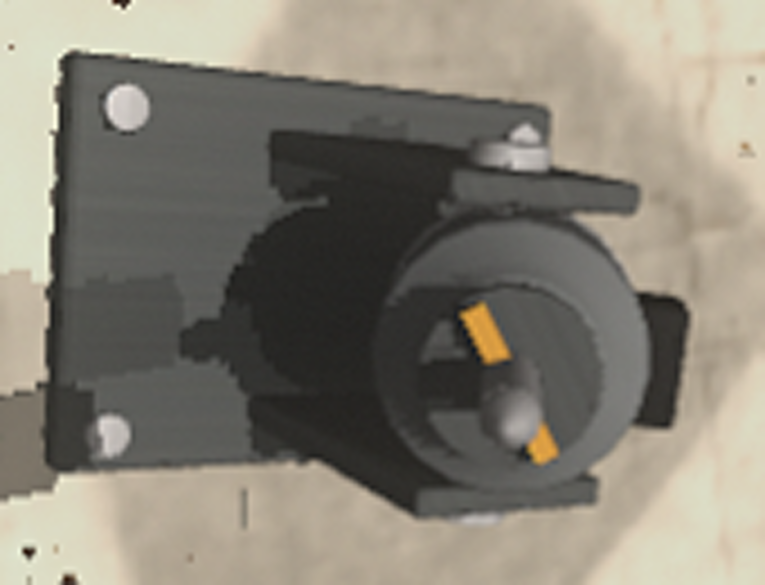

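```bash
python3 - <<'E'
from h import *
import pickle
W=pickle.load(open("W2.pkl","rb"));F=pickle.load(open("F0.pkl","rb"))
px=lambda c:(140+c[0]/4.5,90+c[1]/4.5)
def onp(f,xy,z):
    o,d=ray(f,xy); return o+d*(z-o[2])/d[2]
A,B,C=[onp(W,px(c),.012) for c in ((70,53),(55,467),(550,105))]
b1,b2=[onp(W,px(c),.014) for c in ((127,107),(110,436))]
print(A,B,C,np.linalg.norm(A-B),np.linalg.norm(A-C))
for v in (A-B,b1-b2): print(np.degrees(np.arctan2(v[1],v[0])), np.linalg.norm(v))
v=C-A;print(np.degrees(np.arctan2(v[1],v[0])))
# fit seat xyz & heading
from scipy.optimize import least_squares
def ax(h): h=np.radians(h); return np.array([.5736*np.cos(h),.5736*np.sin(h),.8192])
obs=[("W",0.007,px((510,383)),1.),("W",0.047,px((515,417)),1.),("W",0.047,(256.1,185.6),2),("scene",0.,(185,229),2),("side",0,(264,161),2),("scene",.047,(188,220),1.5),("side",.047,(260,150),1.5)]
G=dict(F,W=W)
def res(q):
    r=[]
    for c,l,xy,s in obs: r+=list((proj(G[c],q[:3]+ax(q[3])*l)-xy)/s)
    r.append((q[3]-174)/3 if 0 else 0); r.append((q[2]-.135)/.001)
    return r
q=least_squares(res,[.588,.152,.135,175]); print(q.x,np.round(q.fun,2))
E
```

```text
[0.54091818 0.21262168 0.012     ] [0.52652687 0.10702338 0.012     ] [0.68770985 0.1914103  0.012     ] 0.10657444062250167 0.14831627409695144
82.23934052440461 0.10657444062250167
81.89276651393804 0.08640424257789894
-8.222320612910757
[5.89230978e-01 1.50635457e-01 1.34785231e-01 1.67153042e+02] [ 1.03  0.08  0.34  0.34 -0.66 -1.3   0.47  0.05  0.59  0.35  1.71  0.88
 -2.35  0.06  0.   -0.21]
```

```bash
cat >> h.py <<'E'
HD=172.0
def ax(h): h=np.radians(h); return np.array([.573576*np.cos(h),.573576*np.sin(h),.819152])
def spin(h=None,phi=0):
    "tool along spindle, turned phi deg about tool y"
    a=ax(HD if h is None else h); h=np.radians(HD if h is None else h)
    y=-a; x=np.array([np.sin(h)*-1,np.cos(h),0]); x=x if x[1]<0 else -x
    return R.from_matrix(np.c_[x,y,np.cross(x,y)])*R.from_rotvec([0,phi,0],degrees=True)
E
python3 - <<'E'
from h import *
s=np.array([.589,.1513,.135]); Rt=spin(); a=ax(HD); print(Rt.as_matrix())
plan(s+a*(.047+.10)+Rt.apply([.085,0,0]),Rt)
E
```

```text
[[-1.39173101e-01  5.67994161e-01  8.11180301e-01]
 [-9.90268069e-01 -7.98263734e-02 -1.14003957e-01]
 [-5.55111512e-17 -8.19152235e-01  5.73576164e-01]]
shift [ 1.86   0.123 -0.258] rot [ 0.038  1.096 -0.759] rows 1.8046686703325703 1.1178179092404756
```

Emit:
step_arm(increments=[[1,1.9,0.1,-0.3,0,1.1,-0.8],[1,1.9,0.1,-0.3,0,1.1,-0.8],[1,1.9,0.1,-0.3,0,1.1,-0.8],[1,1.9,0.1,-0.3,0,1.1,-0.8],[1,1.9,0.1,-0.3,0,1.1,-0.8],[1,1.9,0.1,-0.3,0,1.1,-0.8]])

```text
clock: 4.8
tool_pos: [0.4922, 0.0794, 0.2558]
orientation: [0.305, -0.348, 0.669, -0.581]
ft_force: [-1.3, 0.2, -0.3]
opening: 0.0852
```

```bash
python3 - <<'E'
from h import *
import pickle
print(bot.state()["joint_pos"],np.linalg.norm(bot.state()["qd"]))
f=bot.grab_frame("wrist");pickle.dump(f,open("W3.pkl","wb"))
for t in ["spindle_seat","spindle_pin","spindle_tip"]: print(t,bot.tip_of(t,"wrist"))
s=np.array([.589,.1513,.135]);a=ax(172); c=proj(f,s+a*.02).astype(int);print(c,proj(f,s),proj(f,s+a*.047))
x0,y0=max(c[0]-60,0),max(c[1]-50,0);print(x0,y0)
cv2.imwrite("pics/w3c.png",cv2.resize(f["image"][y0:y0+100,x0:x0+120],None,fx=6,fy=6,interpolation=2))
E
```

```text
[ 0.47891839 -0.07445735 -0.90266649  2.26864427  0.60444012  0.47044132
 -1.05764555] 0.007986835110357391
spindle_seat [{'xy': [304.3, 258.6], 'confidence': 0.84}, {'xy': [252.0, 81.1], 'confidence': 0.79}]
spindle_pin [{'xy': [302.8, 261.9], 'confidence': 0.82}, {'xy': [258.6, 76.4], 'confidence': 0.63}]
spindle_tip [{'xy': [256.3, 78.7], 'confidence': 0.81}, {'xy': [306.9, 283.6], 'confidence': 0.76}]
[257  78] [256.96086225  78.02245207] [257.35587974  78.23539076]
197 28
```

View pics/w3c.png

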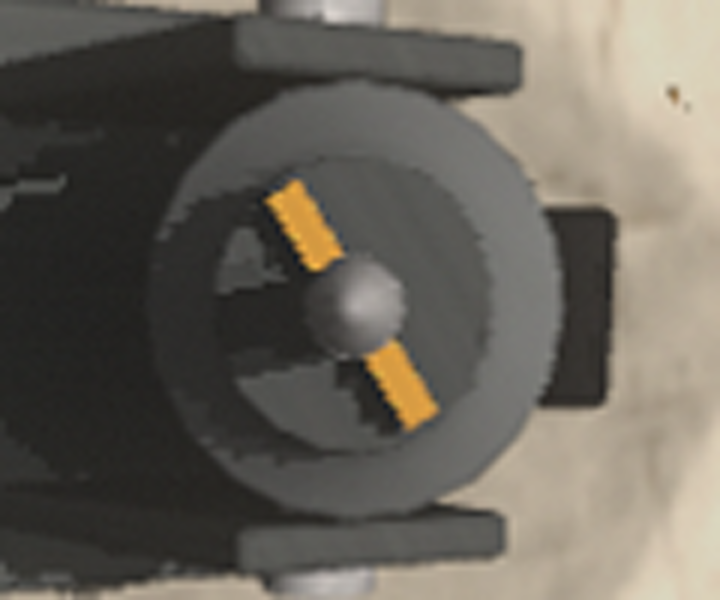

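Looking straight down the spindle: the tip (355,305 in crop) sits exactly over the pin middle (353,304), so heading 172° is right. Pin runs from (285,193) to (422,415).

```bash
python3 - <<'E'
from h import *
import pickle
from scipy.optimize import least_squares
W2=pickle.load(open("W2.pkl","rb"));W3=pickle.load(open("W3.pkl","rb"));F=pickle.load(open("F0.pkl","rb"))
px=lambda c:(140+c[0]/4.5,90+c[1]/4.5); p3=lambda c:(197+c[0]/6,28+c[1]/6)
G=dict(F,W2=W2,W3=W3)
obs=[("W2",0.007,px((510,383)),1.),("W2",0.047,px((515,417)),1.5),("W3",.007,p3((353.5,304)),.7),("W3",.047,p3((355,305)),.7),("scene",0.,(185,229),2.5),("side",0,(264,161),2.5),("scene",.047,(188,220),2.5),("side",.047,(260,150),2.5)]
def res(q):
    r=[]
    for c,l,xy,s in obs: r+=list((proj(G[c],q[:3]+ax(q[3])*l)-xy)/s)
    return r+[(q[3]-172)/1.,(q[2]-.135)/.0015]
q=least_squares(res,[.588,.152,.135,172]); print(q.x,np.round(q.fun,2))
s=q.x[:3];h=q.x[3];a=ax(h)
def onpl(f,xy,l):
    o,d=ray(f,xy); return o+d*((s+a*l-o)@a)/(d@a)
e=[onpl(W3,p3(c),.007) for c in ((285,193),(422,415))]; v=spin(h).inv().apply(e[1]-e[0]);print("pin in spin frame",v,np.degrees(np.arctan2(v[0],v[2])))
print(onpl(W3,p3((353.5,304)),.007)-a*.007)
p,r=cur()
plan([.4335,-.0535,.12],down(0))
plan([.4335,-.0535,.12],down(-8))
E
```

```text
[5.88748437e-01 1.51004014e-01 1.34047134e-01 1.71760563e+02] [ 0.1  -0.06 -0.71  1.56  0.31 -0.32  0.24 -0.41  0.41  0.21  0.41  0.35
  1.39  0.53 -1.5   0.22 -0.24 -0.64]
pin in spin frame [ 2.88629956e-02 -4.75082376e-17  1.90451215e-02] 56.58135037441663
[0.58857949 0.15084954 0.13394556]
shift [ 3.482  2.226 -2.751] rot [-5.791 -1.278  0.429] rows 4.761822770980705 4.982578566087138
shift [ 3.482  2.226 -2.751] rot [-5.802  0.014  0.024] rows 4.761822770980705 4.862399541852578
```

Emit:
step_arm(increments=[[1,3.5,2.2,-2.8,-5.8,0,0],[1,3.5,2.2,-2.8,-5.8,0,0],[1,3.5,2.2,-2.8,-5.8,0,0],[1,3.5,2.2,-2.8,-5.8,0,0],[1,3.5,2.2,-2.8,-5.8,0,0],[1,3.5,2.2,-2.8,-5.8,0,0],[1,3.5,2.2,-2.8,-5.8,0,0],[1,3.5,2.2,-2.8,-5.8,0,0],[1,3.5,2.2,-2.8,-5.8,0,0]])

```text
clock: 5.75
tool_pos: [0.4314, -0.0531, 0.1206]
orientation: [0.464, -0.532, 0.535, -0.464]
ft_force: [-0.0, 0.6, -0.2]
opening: 0.0851
```

```bash
python3 - <<'E'
from h import *
print(bot.state()["joint_pos"],np.linalg.norm(bot.state()["qd"]))
plan([.4335,-.0535,.023],down(-8))
f=bot.grab_frame("wrist");cv2.imwrite("pics/w4.png",f["image"])
print(bot.tip_of("pale_drum_center","wrist"))
for z in (.035,.07):print(proj(f,[.4335,-.0535,z]))
E
```

```text
[ 0.58523513  0.30547969 -0.6698557   2.12659784  0.27153117  0.788618
 -0.39293072] 0.02700690018109448
shift [-0.005  2.44   0.045] rot [-0.032  0.016  0.029] rows 2.341219371953443 0.038039045267150025
[{'xy': [258.5, 199.9], 'confidence': 0.86}, {'xy': [315.8, 296.9], 'confidence': 0.74}]
[256.87097669 198.4599216 ]
[257.50361354 217.75320867]
```

View pics/w4.png

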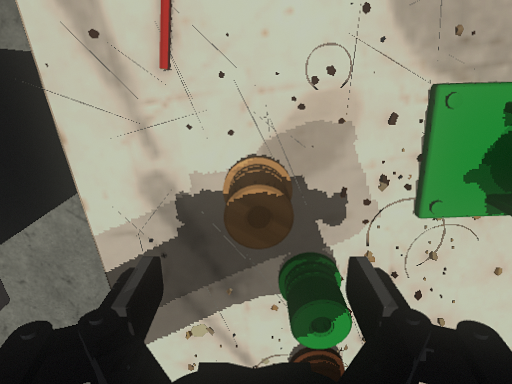

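Bore at (258,217) vs predicted (257.5,217.8): aligned. Descend and close.

Emit:
step_arm(increments=[[1,0,1.2,0.05,0,0,0],[1,0,2.0,0.05,0,0,0],[1,0,2.44,0.05,0,0,0],[1,0,2.44,0.05,0,0,0],[1,0,2.44,0.05,0,0,0],[-0.2,0,2.44,0.05,0,0,0],[-0.2,0,2.44,0.05,0,0,0],[-0.2,0,2.44,0.05,0,0,0],[-0.2,0,2.44,0.05,0,0,0],[-0.2,0,2.44,0.05,0,0,0],[-0.2,0,2.44,0.05,0,0,0],[-0.2,0,2.44,0.05,0,0,0]], newtons=60)

```text
clock: 6.85
tool_pos: [0.434, -0.0554, 0.0237]
orientation: [0.464, -0.532, 0.536, -0.463]
ft_force: [-2.4, -0.4, 14.9]
opening: 0.0452
```

```bash
python3 - <<'E'
from h import *
s=bot.state();print(s["tool_pos"],s["ft_force"],s["wrist_torque"],s["opening"],np.linalg.norm(s["qd"]))
E
```

```text
[ 0.43397665 -0.05537618  0.02371064] [-2.43631603 -0.39341607 14.89894632] [0.10881414 0.70872968 0.04891042] 0.0452224379054326 0.0021441326340912036
```

Emit:
step_arm(increments=[[-0.2,0,-1.0,0,0,0,0],[-0.2,0,-2.0,0,0,0,0],[-0.2,0,-3.0,0,0,0,0],[-0.2,0,-3.0,0,0,0,0],[-0.2,0,-3.0,0,0,0,0]])

```text
clock: 7.27
tool_pos: [0.4345, -0.0554, 0.1447]
orientation: [0.463, -0.531, 0.537, -0.464]
ft_force: [-0.7, -1.2, -1.0]
opening: 0.0451
```

```bash
python3 - <<'E'
from h import *
s=bot.state();print(s["tool_pos"],s["ft_force"],s["opening"],np.linalg.norm(s["qd"]))
import pickle
for c in ("wrist","side","scene"):
    f=bot.grab_frame(c);pickle.dump(f,open(f"L_{c}.pkl","wb"))
    p,r=cur(); q=p+r.apply([0,.0237-.035,0]); ft=p+r.apply([0,.0237,0]);tp=p+r.apply([0,.0237-.07,0])
    uv=proj(f,q);print(c,uv,proj(f,ft),proj(f,tp),[(np.round(d["xy"],1).tolist(),round(d["confidence"],2)) for d in bot.tip_of("pale_drum_center",c)],[(np.round(d["xy"],1).tolist(),round(d["confidence"],2)) for d in bot.tip_of("pale_drum_foot",c)])
    x0,y0=[max(int(v)-50,0) for v in uv]; print(x0,y0)
    cv2.imwrite(f"pics/L_{c}.png",cv2.resize(f["image"][y0:y0+100,x0:x0+100],None,fx=5,fy=5,interpolation=2))
a=[cv2.imread(f"pics/L_{c}.png") for c in ("side","scene")]
a=[cv2.resize(x,(400,400)) for x in a];cv2.imwrite("pics/L2.png",np.hstack(a));cv2.imwrite("pics/Lw.png",pickle.load(open("L_wrist.pkl","rb"))["image"])
E
```

```text
[ 0.43449473 -0.05539493  0.14467081] [-0.65109296 -1.16448028 -0.96962825] 0.045061131036936486 0.09094381819928306
wrist [252.05660559 270.68166191] [252.19732169 236.30624907] [251.841323   323.74947517] [([254.1, 233.6], 0.58)] [([255.2, 232.5], 0.59)]
202 220
side [215.93600353 191.96698985] [216.88440744 203.66620383] [214.95187568 179.80775034] [([213.0, 191.4], 0.88), ([231.5, 248.3], 0.88)] [([216.0, 203.4], 0.66), ([235.6, 258.6], 0.63)]
165 141
scene [295.01121596 203.04036137] [294.77791089 214.83139243] [295.25557334 190.80508316] [([302.9, 218.3], 0.75), ([296.1, 203.8], 0.72)] [([291.5, 218.6], 0.87), ([302.9, 224.6], 0.55), ([322.2, 196.8], 0.3)]
245 153
```

View pics/L2.png

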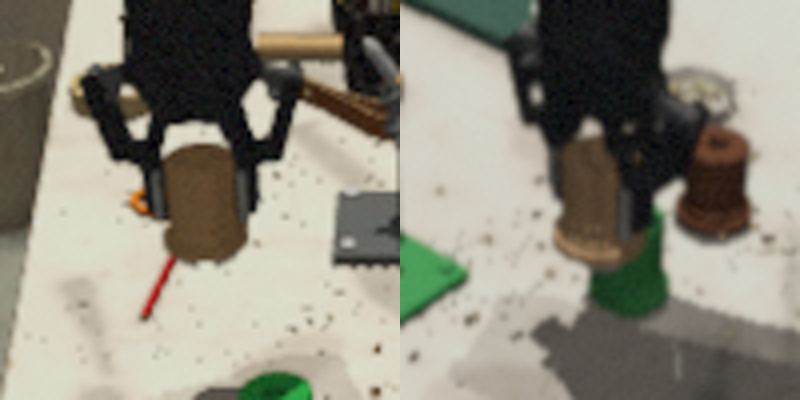

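View pics/Lw.png

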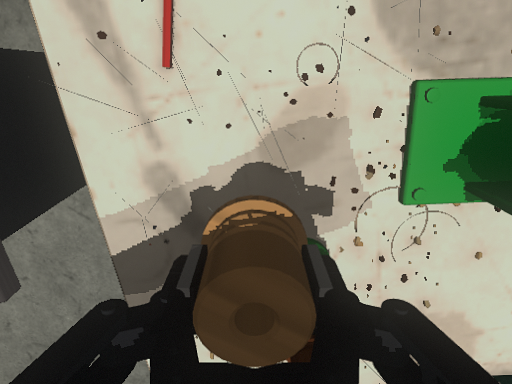

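```bash
python3 - <<'E'
from h import *
import pickle
f=pickle.load(open("L_wrist.pkl","rb")); p,r=cur()
cv2.imwrite("pics/Lwc.png",cv2.resize(f["image"][190:370,180:330],None,fx=3.3,fy=3.3,interpolation=2))
def toolpt(xy,yy):
    o,d=ray(f,xy); o=r.inv().apply(o-p); d=r.inv().apply(d); return o+d*(yy-o[1])/d[1]
for xy in [(254,320),(254,319)]: print(toolpt(xy,.0237-.07))
print(toolpt((194,312),.0237-.07),toolpt((317,312),.0237-.07))
S=np.array([.5887,.1510,.1345]);a=ax(172);Rt=spin()
for L in (.090,.062): plan(S+a*(L+.0237)-Rt.apply([-.002,0,.0005]),Rt)
E
```

```text
[ 0.00046457 -0.0463      0.0014076 ]
[ 3.11727657e-06 -4.63000000e-02  1.40809527e-03]
[-0.00330428 -0.0463     -0.02067858] [-0.00297077 -0.0463      0.02468912]
shift [-5.576 -2.165  1.507] rot [5.845 0.006 0.025] rows 5.917135705037462 4.8981782242292855
shift [-5.578 -1.592  1.909] rot [5.845 0.006 0.025] rows 5.857644115018995 4.8981782242292855
```

View pics/Lwc.png

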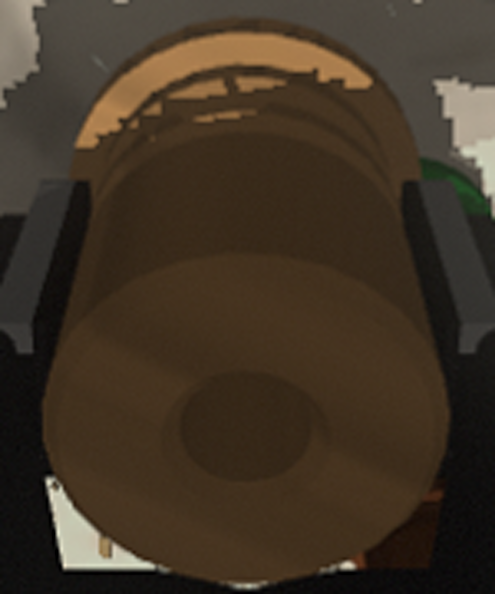

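Emit:
step_arm(increments=[[-0.2,-0.4,-0.8,0.2,1,0,0],[-0.2,-1.2,-1.4,0.6,2,0,0],[-0.2,-2.0,-1.9,1.0,3,0,0],[-0.2,-2.9,-2.2,1.3,4,0,0],[-0.2,-3.8,-2.2,1.5,5,0,0],[-0.2,-4.7,-2.2,1.5,5.85,0,0],[-0.2,-5.58,-2.17,1.5,5.85,0,0],[-0.2,-5.58,-2.17,1.5,5.85,0,0],[-0.2,-5.58,-2.17,1.5,5.85,0,0],[-0.2,-5.58,-2.17,1.5,5.85,0,0],[-0.2,-5.58,-2.17,1.5,5.85,0,0]])

```text
clock: 8.63
tool_pos: [0.5229, 0.1606, 0.2275]
orientation: [0.304, -0.347, 0.669, -0.583]
ft_force: [-0.1, -0.9, -1.2]
opening: 0.0454
```

```bash
python3 - <<'E'
from h import *
import pickle
s=bot.state();print(s["joint_pos"],s["ft_force"],np.linalg.norm(s["qd"]))
S=np.array([.5887,.1510,.1345]);a=ax(172);Rt=spin()
im=[]
for c in ("side","scene","wrist"):
    f=bot.grab_frame(c);pickle.dump(f,open(f"M_{c}.pkl","wb"))
    uv=proj(f,S+a*.05);x0,y0=[max(int(v)-50,0) for v in uv]
    print(c,x0,y0,proj(f,S+a*.09),proj(f,S+a*.047)); g=f["image"][y0:y0+100,x0:x0+100];im.append(cv2.resize(g,(500,500),interpolation=2) if c!="wrist" else f["image"])
cv2.imwrite("pics/M1.png",cv2.resize(np.hstack(im[:2]),(800,400)));cv2.imwrite("pics/Mw.png",im[2])
for L in (.062,.050,.03): plan(S+a*(L+.0237)-Rt.apply([-.0015,0,.001]),Rt)
E
```

```text
[ 0.15904317  0.14378632 -0.86154027  2.19403629  1.00423308  0.65280643
 -1.57455806] [-0.06379349 -0.91893262 -1.15889594] 0.06871374842143071
side 205 99 [247.97035384 139.72588365] [256.24327366 150.42243819]
scene 141 170 [196.90126771 213.05007747] [191.50796153 221.14196113]
wrist 205 155 [256.42750078 232.57573284] [255.96220105 204.27556138]
shift [-0.046  0.706 -0.019] rot [-0.008  0.006  0.042] rows 0.6785028839620125 0.03584899259632322
shift [-0.048  1.006 -0.019] rot [-0.008  0.006  0.042] rows 0.9658282100538605 0.03584899259632322
shift [-0.05   1.506 -0.019] rot [-0.008  0.006  0.042] rows 1.4450967959799645 0.03584899259632322
```

View pics/M1.png

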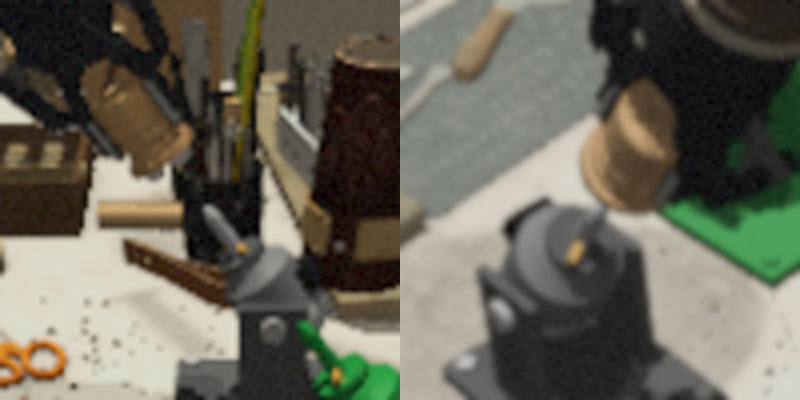

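View pics/Mw.png

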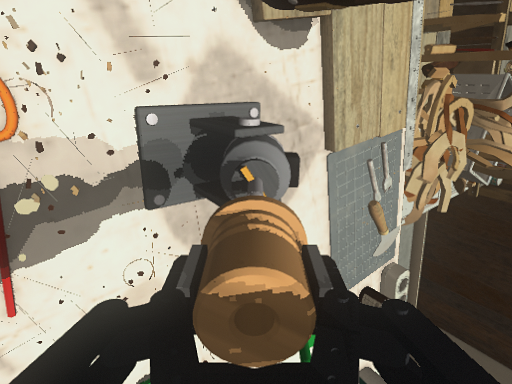

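Emit:
step_arm(increments=[[-0.2,-0.05,0.6,0,0,0,0.04],[-0.2,-0.05,1.0,0,0,0,0.04],[-0.2,-0.05,1.15,0,0,0,0.04],[-0.2,-0.05,1.3,0,0,0,0.04],[-0.2,-0.05,1.3,0,0,0,0.04]])

```text
clock: 9.2
tool_pos: [0.5534, 0.1547, 0.1848]
orientation: [0.303, -0.348, 0.67, -0.582]
ft_force: [0.0, -0.7, -1.7]
opening: 0.0453
```

```bash
cat >> h.py <<'E'
S=np.array([.5887,.1510,.1345])
def rep():
    s=bot.state(); r=R.from_quat(s["orientation"]); p=np.array(s["tool_pos"]); a=ax(HD)
    c=p+r.apply([-.0015,.0237,.001]); d=c-S
    print("t",round(s["clock"],2),"L mm",round(d@a*1000,2),"lat(spin x,z)",np.round(spin().inv().apply(d-a*(d@a))[[0,2]]*1000,2),"F tool",np.round(r.inv().apply(s["ft_force"]),1),"M",np.round(r.inv().apply(s["wrist_torque"]),2),"phi",np.round((spin().inv()*r).as_rotvec(degrees=True),2),"open",round(s["opening"]*1e3,1),"j7",np.round(s["joint_pos"],2))
E
python3 -c "
from h import *
rep()"
```

```text
t 9.2 L mm 37.87 lat(spin x,z) [-0.21  0.85] F tool [ 0.7  1.4 -0.9] M [-0.75 -0.01 -0.02] phi [ 0.03 -0.02 -0.  ] open 45.3 j7 [ 0.11  0.27 -0.8   2.2   1.22  0.65 -1.75]
```

Emit:
step_arm(increments=[[-0.2,0,0.2,-0.01,0,0,0],[-0.2,0,0.35,-0.02,0,0,0],[-0.2,0,0.45,-0.02,0,0,0],[-0.2,0,0.5,-0.02,0,0,0],[-0.2,0,0.5,-0.02,0,0,0]])

```text
clock: 9.62
tool_pos: [0.5642, 0.1541, 0.1687]
orientation: [0.303, -0.348, 0.669, -0.583]
ft_force: [-0.0, -0.9, -1.5]
opening: 0.0457
```

```bash
python3 -c "
from h import *
rep()"
```

```text
t 9.62 L mm 18.51 lat(spin x,z) [-1.23  0.4 ] F tool [ 0.9  1.3 -0.8] M [-0.73 -0.02  0.04] phi [ 0.1  -0.07  0.06] open 45.7 j7 [ 0.09  0.31 -0.78  2.19  1.29  0.65 -1.8 ]
```

```bash
python3 - <<'E'
from h import *
rep()
im=[]
for c in ("side","scene"):
    f=bot.grab_frame(c)
    uv=proj(f,S+ax(HD)*.03);x0,y0=[int(v)-40 for v in uv]
    im.append(cv2.resize(f["image"][y0:y0+80,x0:x0+80],(400,400),interpolation=2))
cv2.imwrite("pics/N1.png",np.hstack(im));rep()
E
```

```text
t 9.62 L mm 18.51 lat(spin x,z) [-1.23  0.4 ] F tool [ 0.9  1.3 -0.8] M [-0.73 -0.02  0.04] phi [ 0.1  -0.07  0.06] open 45.7 j7 [ 0.09  0.31 -0.78  2.19  1.29  0.65 -1.8 ]
t 9.72 L mm 18.84 lat(spin x,z) [-1.47  0.52] F tool [-0.2  1.3 -1.4] M [-0.74  0.04  0.04] phi [ 0.12 -0.08  0.08] open 45.5 j7 [ 0.09  0.31 -0.78  2.19  1.29  0.65 -1.8 ]
```

View pics/N1.png

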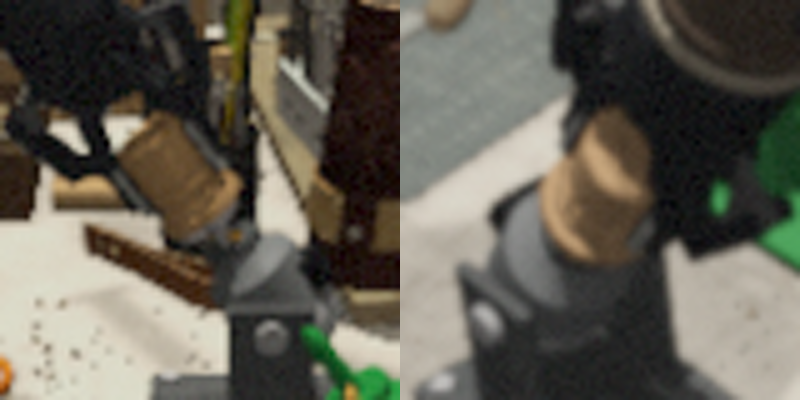

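Drum is on the spindle, foot ~18 mm above the collar. Creep down to the pin.

Emit:
step_arm(increments=[[-0.2,0.01,0.1,0,0,0,0],[-0.2,0.01,0.2,0,0,0,0],[-0.2,0.01,0.22,0,0,0,0],[-0.2,0.01,0.22,0,0,0,0]])

```text
clock: 10.05
tool_pos: [0.5691, 0.1531, 0.1612]
orientation: [0.303, -0.348, 0.669, -0.583]
ft_force: [-0.0, -0.8, -1.5]
opening: 0.0455
```

```bash
python3 -c "
from h import *
rep()"
```

```text
t 10.05 L mm 9.47 lat(spin x,z) [-0.87  0.23] F tool [ 0.8  1.3 -0.8] M [-0.77  0.07  0.02] phi [ 0.08 -0.07  0.06] open 45.5 j7 [ 0.09  0.34 -0.76  2.19  1.32  0.64 -1.83]
```

Emit:
step_arm(increments=[[-0.2,0,0.03,0,0,0,0],[-0.2,0,0.06,0,0,0,0],[-0.2,0,0.06,0,0,0,0]])

```text
clock: 10.3
tool_pos: [0.5705, 0.1532, 0.1597]
orientation: [0.303, -0.348, 0.669, -0.583]
ft_force: [-2.5, 0.6, 2.8]
opening: 0.0454
```

```bash
python3 -c "
from h import *
rep()"
```

```text
t 10.3 L mm 7.46 lat(spin x,z) [-1.2   0.47] F tool [-0.2 -3.8 -0.5] M [-0.79 -0.02 -0.19] phi [ 0.12 -0.08  0.09] open 45.4 j7 [ 0.09  0.34 -0.76  2.19  1.33  0.64 -1.83]
```

Emit:
step_arm(increments=[[-0.2,0,0.01,0,0,0.5,0],[-0.2,0,0.02,0,0,1,0],[-0.2,0,0.02,0,0,1,0]])

```text
clock: 10.55
tool_pos: [0.5711, 0.1535, 0.1596]
orientation: [0.266, -0.378, 0.684, -0.564]
ft_force: [-2.9, 0.9, 3.7]
opening: 0.0453
```

```bash
python3 -c "
from h import *
rep()"
```

```text
t 10.55 L mm 7.04 lat(spin x,z) [-1.48  1.08] F tool [-0.4 -4.7 -0.4] M [-0.62  0.04 -0.05] phi [0.16 6.04 0.13] open 45.3 j7 [ 0.08  0.34 -0.76  2.19  1.33  0.64 -1.94]
```

```bash
cat >> h.py <<'E'
def turn(phi,x=-1.2,z=.7):
    p,r=cur(); Rt=spin(None,phi); a=ax(HD); off=np.array([-.0015,.0237,.001])
    c=S+spin().apply([x*1e-3,0,z*1e-3])
    d0=p+r.apply(off); L=(d0-S)@a
    print(phi,end=" ");plan(c+a*L-Rt.apply(off),Rt)
E
python3 -c "
from h import *
for p in (-8,-16,-24): turn(p)"
```

```text
-8 shift [ 0.011 -0.     0.003] rot [-0.028 -2.34  -0.02 ] rows 0.011247104538435315 1.9611726405068672
-16 shift [ 0.013 -0.     0.009] rot [-0.03  -3.673 -0.018] rows 0.015092586700307439 3.0784126252557065
-24 shift [ 0.014 -0.     0.015] rot [-0.031 -5.007 -0.016] rows 0.01959369530056841 4.195694061270722
```

Emit:
step_arm(increments=[[-0.2,0,0,0,0,-0.8,0],[-0.2,0.01,0,0,0,-1.6,0],[-0.2,0.01,0,0.005,0,-2.3,0],[-0.2,0.01,0,0.005,0,-2.3,0]])

```text
clock: 10.88
tool_pos: [0.5709, 0.1528, 0.1594]
orientation: [0.349, -0.306, 0.646, -0.606]
ft_force: [-3.2, -1.1, 3.3]
opening: 0.0456
```

```bash
python3 -c "
from h import *
rep()
for p in (-16,-24): turn(p)"
```

```text
t 10.88 L mm 6.93 lat(spin x,z) [-1.01  0.49] F tool [ 1.4 -4.5 -0.8] M [-0.71 -0.04  0.04] phi [ 0.14 -8.17  0.09] open 45.6 j7 [ 0.09  0.34 -0.77  2.19  1.34  0.65 -1.7 ]
-16 shift [-0.002 -0.     0.013] rot [-0.025 -1.305 -0.012] rows 0.012370578915209802 1.0935732865128662
-24 shift [ 0.001 -0.     0.019] rot [-0.026 -2.638 -0.01 ] rows 0.017854830522829292 2.210767532247944
```

Emit:
step_arm(increments=[[-0.2,0,0,0.005,0,-0.7,0],[-0.2,0,0,0.01,0,-1.3,0],[-0.2,0,0,0.01,0,-1.3,0]])

```text
clock: 11.13
tool_pos: [0.5713, 0.1527, 0.1595]
orientation: [-0.391, 0.265, -0.622, 0.625]
ft_force: [-3.9, 0.0, 3.5]
opening: 0.0454
```

```bash
python3 -c "
from h import *
rep()
for p in (-24,): turn(p)"
```

```text
t 11.13 L mm 6.81 lat(spin x,z) [-1.05  0.63] F tool [ 0.2 -5.  -1.2] M [-0.75 -0.03  0.2 ] phi [  0.14 -15.77   0.08] open 45.4 j7 [ 0.1   0.34 -0.77  2.19  1.34  0.65 -1.56]
-24 shift [-0.001 -0.     0.01 ] rot [-0.025 -1.371 -0.008] rows 0.009389050781710321 1.1494223727581576
```

Still on the pin. Continue in 8° steps.

Emit:
step_arm(increments=[[-0.2,0,0,0.005,0,-0.7,0],[-0.2,0,0,0.005,0,-1.4,0],[-0.2,0,0,0.005,0,-1.4,0]])

```text
clock: 11.38
tool_pos: [0.5715, 0.1523, 0.1592]
orientation: [-0.435, 0.219, -0.592, 0.642]
ft_force: [0.2, -0.4, -1.9]
opening: 0.0454
```

```bash
python3 -c "
from h import *
rep()
turn(-33)"
```

```text
t 11.38 L mm 6.43 lat(spin x,z) [-0.69  0.39] F tool [-0.1  1.7 -0.9] M [-0.67  0.01  0.29] phi [  0.1  -24.08   0.04] open 45.4 j7 [ 0.1   0.35 -0.78  2.19  1.34  0.65 -1.42]
-33 shift [-0.005 -0.     0.019] rot [-1.800e-02 -1.487e+00 -1.000e-03] rows 0.01931425335964179 1.246435792898638
```

Force vanished at −24°: a slot lines up. Turn 2° more and lower gently.

Emit:
step_arm(increments=[[-0.2,0,0,0,0,-0.3,0],[-0.2,0,0.03,0,0,-0.3,0],[-0.2,0,0.06,0,0,-0.3,0],[-0.2,0,0.06,0,0,-0.3,0]])

```text
clock: 11.72
tool_pos: [0.5729, 0.1521, 0.1571]
orientation: [-0.444, 0.21, -0.585, 0.645]
ft_force: [0.2, 0.3, -0.8]
opening: 0.0452
```

```bash
python3 -c "
from h import *
rep()"
```

```text
t 11.72 L mm 3.87 lat(spin x,z) [-0.7   0.33] F tool [-0.4  0.8 -0.1] M [-0.66  0.    0.3 ] phi [  0.1  -25.7    0.03] open 45.2 j7 [ 0.1   0.35 -0.78  2.19  1.35  0.65 -1.39]
```

Emit:
step_arm(increments=[[-0.2,0,0.03,0,0,0,0],[-0.2,0,0.05,0,0,0,0],[-0.2,0,0.065,0,0,0,0],[-0.2,0,0.065,0,0,0,0]])

```text
clock: 12.05
tool_pos: [0.5744, 0.1521, 0.1552]
orientation: [-0.444, 0.209, -0.585, 0.646]
ft_force: [0.4, -0.3, -2.0]
opening: 0.0454
```

```bash
python3 -c "
from h import *
rep()"
```

```text
t 12.05 L mm 1.49 lat(spin x,z) [-0.95  0.43] F tool [-0.1  1.9 -0.8] M [-0.68  0.03  0.3 ] phi [  0.12 -25.85   0.05] open 45.4 j7 [ 0.1   0.36 -0.78  2.19  1.36  0.65 -1.4 ]
```

Emit:
step_arm(increments=[[-0.2,0,0.02,0,0,0,0],[-0.2,0,0.035,0,0,0,0],[-0.2,0,0.035,0,0,0,0]])

```text
clock: 12.3
tool_pos: [0.5751, 0.1522, 0.1543]
orientation: [-0.444, 0.209, -0.585, 0.646]
ft_force: [-3.5, -0.4, 3.3]
opening: 0.0456
```

```bash
python3 -c "
from h import *
rep()"
```

```text
t 12.3 L mm 0.36 lat(spin x,z) [-1.12  0.5 ] F tool [ 0.3 -4.7 -1.2] M [-0.85  0.    0.23] phi [  0.14 -25.87   0.05] open 45.6 j7 [ 0.1   0.36 -0.78  2.19  1.36  0.65 -1.4 ]
```

Contact at L≈0.4 mm, 7.1 mm below the pin stop: home. Release and retreat along the axis.

Emit:
step_arm(increments=[[-0.2,0,-0.01,0,0,0,0],[0.6,0,-0.01,0,0,0,0],[0.6,0,-0.01,0,0,0,0],[0.6,0,-0.01,0,0,0,0],[0.6,0,-0.01,0,0,0,0],[0.6,0,-0.01,0,0,0,0]])

```text
clock: 12.8
tool_pos: [0.575, 0.1521, 0.1546]
orientation: [-0.444, 0.209, -0.585, 0.646]
ft_force: [0.1, 0.6, 0.5]
opening: 0.0682
```

```bash
python3 -c "
from h import *
rep()"
```

```text
t 12.8 L mm 0.6 lat(spin x,z) [-0.96  0.58] F tool [-0.4 -0.4  0.6] M [-0.58  0.04  0.26] phi [  0.13 -25.87   0.05] open 68.2 j7 [ 0.1   0.36 -0.78  2.19  1.36  0.65 -1.4 ]
```

Emit:
step_arm(increments=[[0.6,0,-0.4,0,0,0,0],[0.6,0,-0.9,0,0,0,0],[0.6,0,-1.6,0,0,0,0],[0.6,0,-2.5,0,0,0,0],[0.6,0,-3.0,0,0,0,0],[0.6,0,-3.0,0,0,0,0],[0.6,0,-3.0,0,0,0,0]])

```text
clock: 13.38
tool_pos: [0.507, 0.1613, 0.2541]
orientation: [-0.443, 0.208, -0.586, 0.646]
ft_force: [0.0, -0.5, 0.1]
opening: 0.0687
```

```bash
python3 - <<'E'
from h import *
rep()
im=[];a=ax(HD)
for c in ("side","scene","wrist"):
    f=bot.grab_frame(c)
    uv=proj(f,S+a*.035);x0,y0=[max(int(v)-40,0) for v in uv]; print(c,x0,y0,"foot/center/top pred",[np.round(proj(f,S+a*l),1) for l in (0,.035,.07)],"on pin ctr",np.round(proj(f,S+a*.042),1))
    print([(np.round(d["xy"],1).tolist(),round(d["confidence"],2)) for d in bot.tip_of("pale_drum_center",c)],[(np.round(d["xy"],1).tolist(),round(d["confidence"],2)) for d in bot.tip_of("pale_drum_foot",c)])
    im.append(cv2.resize(f["image"][y0:y0+80,x0:x0+80],(400,400),interpolation=2) if c!="wrist" else f["image"])
cv2.imwrite("pics/P1.png",np.hstack(im[:2]));cv2.imwrite("pics/Pw.png",im[2])
E
```

```text
t 13.38 L mm 121.47 lat(spin x,z) [-0.69  1.5 ] F tool [ 0.5 -0.  -0.1] M [-0.52  0.02  0.24] phi [ 3.200e-01 -2.584e+01 -2.000e-02] open 68.7 j7 [ 0.22  0.06 -0.92  2.19  0.88  0.66 -1.01]
side 218 113 foot/center/top pred [array([265. , 161.7]), array([258.5, 153.3]), array([251.9, 144.7])] on pin ctr [257.2 151.6]
[([259.6, 154.0], 0.92), ([232.9, 250.2], 0.69)] [([236.8, 259.6], 0.84), ([259.9, 161.9], 0.7)]
scene 150 183 foot/center/top pred [array([186. , 229.4]), array([190.1, 223.3]), array([194.3, 216.9])] on pin ctr [190.9 222. ]
[([301.8, 218.4], 0.71)] [([183.1, 234.9], 0.93), ([303.7, 223.9], 0.66)]
wrist 216 148 foot/center/top pred [array([256.1, 176.1]), array([256.3, 188.4]), array([256.7, 204.2])] on pin ctr [256.4 191.2]
[([255.1, 190.5], 0.72)] [([252.7, 174.1], 0.63), ([60.6, 317.1], 0.61)]
```

View pics/P1.png

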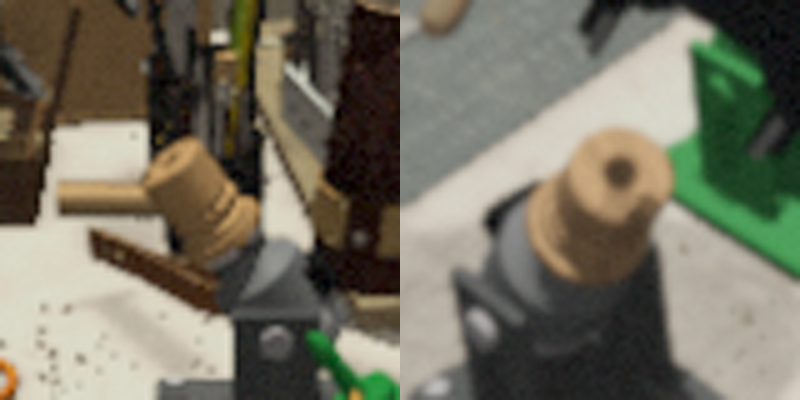

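View pics/Pw.png

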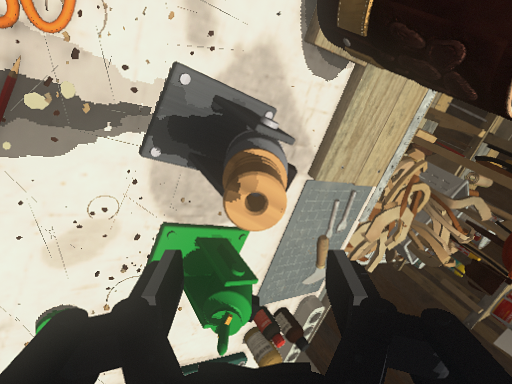

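The drum stands on the spindle: side view has its centre at (259.6,154.0). The home prediction is (258.5,153.3) and the on-pin one (257.2,151.6), and no brass pin or gap shows. The gripper is clear, so I'm handing in.

```bash
python3 -c "
from h import *
print(bot.job_done())"
```

```text
the job is handed in; nothing more can be done
None
```

The pale drum is fitted on the grey burnisher, hanging home on its slanted spindle, and I handed the job in at about 13.5 s. No verdict is reported.

- **Fitting:** I slid the drum down the spindle until its foot met the cross pin. I then turned it about 26° under roughly 6 N until the pin dropped into a slot. It came to rest 7.1 mm below the pin stop, against the 7 mm expected. Contact force on the machine stayed at about 7 N or less.
- **Checks:** After release the side camera put the drum's centre within about 1.3 px of the home prediction. The on-pin position is only about 2 px from home, so this check is weak, but no pin or gap shows. The gripper had backed off about 12 cm. I did not go near the dark drum; I took no final picture of it specifically.
- **Disagreements:** The trained networks often gave the green drum and green machine as the pale drum and burnisher, and I told them apart by colour. In the last scene picture they did not report the fitted drum's centre at all. The drum's sideways offset in the gripper came out 1 to 1.5 mm different between measurements, within the bore's clearance. Closing the gripper briefly pressed the drum on the bench with about 15 N.

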